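# Release two bearing balls from a gravity dispenser

### The arm

A 6-joint arm with a two-finger parallel gripper is mounted at the origin on the work surface. World frame = base frame: x ahead of the robot, y to its left, z up, the work surface at z = 0. Lengths are in m, angles in rad, forces in N, time in s.
With the tool pointing down it reaches from about 0.3 to 0.875 m from the base axis. Payload 6.4 kg.
Tool frame: the origin (TCP) lies at the very end of the fingers, on their centre line; the grasp point (between the pads) lies 19 mm behind it; z points along the fingers, y is the line along which they close (so a half turn about z gives the same grasp; the last joint's range is limited). The gripper opens to 85 mm and grips with 20 to 120 N. Pads are 22 mm wide; open, the fingers measure 114 mm over their backs; the gripper's body (76 mm by 85 mm) begins 54 mm behind the grasp point. The pads swing forward as they close: fully open they stand 13 mm farther back than shut.
Start: joints at [-1.347, 0.181, 1.607, -0, 1.354, -0.206], TCP at [0.24, -0.523, 0.231] pointing down, gripper open.
Joint ranges: [-2.99, 2.99], [-0.89, 2.07], [0.3, 2.58], [-1.14, 4.28], [0, 2.63], [-3.12, 3.12]. Speed limits (rad/s): [2.57, 2.57, 3.01, 3.14, 3.14, 3.14].

### API

Orientations are given as a unit quaternion [w, x, y, z].
In Python, from station import robot gives the robot as it stands.
- The arm moves only by the tool send_rows, never from a script. Its argument "commands" is a list of rows, each an object with "xyz": the shift along the tool's x, y, z in units of 0.5 m (1.0 is 0.5 m), a list of three; "turn": the turn about the tool's z in units of 360 degrees (1.0 is 360 degrees); "fingers": the finger opening in mm, from 0 to 85.4. In form: [{"xyz": [dx, dy, dz], "turn": turn, "fingers": fingers}, ...]. A call has 1 to 8 rows; each row is the pose to reach, as a shift and turn from the pose commanded when the call began, along the tool's axes at that moment, turning the shorter way round; what a row does not reach only later rows make up. A row lasts 1/10 s, in which the tool goes at most 50 mm and 8.59 degrees, less where a joint would pass 70% of its speed; a pose out of reach is approached as far as the arm can. A call with a number of a shift or a turn outside -1 to 1 is refused whole. A call with a gripper value outside its range is refused whole. The fingers move at their own pace and stop on an object; "force" is the grip in N (left out, the last holds). Time passes only in rows, so rows that repeat a pose let the fingers close. It gives the time, the measured TCP pose, the force, the opening and the grip force at its end, in the units of the state.
- robot.get_obs(): the state, without advancing time (a new reading comes with each control period).
- robot.grab_frame(name): name is "side" or "top" or "wrist"; returns a dict with "frame" (384x512x3 uint8, blue, green, red), "fov_y" (degrees; the focal length in pixels is half the picture's height over the tangent of half this angle, whatever the lens; pixels are square), "cx", "cy" (the principal point, pixels), "rvec" (rotation vector, rad) and "tvec" (3), from world to camera coordinates, as OpenCV has them. Camera axes: x right, y down, z forward; pixel columns grow to the right and rows downward; lengths in m; the calibration is good to about 2 mm. A picture is of the moment at which its call begins. There is no depth.
- robot.close_job(): hands the job in; it is judged then, once.
Trained networks look in a picture, given as the dict that the camera call returned (one of the last four; its "shot" number tells which), for a name from the list of things; names that differ only in an ending like _2 or _b are one class to them, and where a whole thing is asked for, a point or a joint stands for the part that bears it (a point fixed in the world has none). Each returns a list of dicts, best first, with "conf" (0 to 1); they miss things now and then, are a little off and sometimes report something else, mostly with a low value. They report only what shows in the picture. A call takes as long as a camera call.
- robot.boxes_of(query, picture): "bbox" ([left, top, width, height] as shares, 0 to 1, of the picture: columns of its width, rows of its height, round what is visible of it).
- robot.cut_out(query, picture): "region" (384x512 bool, what is visible of it) and "bbox" ([left, top, width, height] as shares, 0 to 1, of the picture: columns of its width, rows of its height, round what is visible of it).
The state is a dict: "t": time; "joint_positions": joint angles; "qvel": joint speeds; "joint_efforts": joint torques, N m; "eef_pos": TCP position; "ee_rot": TCP orientation; "force": force on the tool from outside, world axes, zero at the start; "torque": the same for the moment, N m; "grip_width": opening from 0.0 (shut) to 1.0 (fully open); "grip_force": force on a finger pad.
Only numpy, scipy, OpenCV 4.12 (cv2) and the standard library are available. Lean on these libraries where they do the work, as an engineer would, in place of code of your own. Each camera call takes 0.05 s, during which the arm holds its last target. There are 200 camera calls.

### The job

Two alike dispensers stand on the table, one loaded with steel balls and one with steel rollers. With the fingertips press down the pedal of the ball dispenser's rocking lever so that its gate lifts, keep it down until both balls have rolled into that dispenser's tray, then let go so that the gate shuts and move clear. Do not touch the balls or the rollers, keep the roller dispenser shut, and leave everything else where it is.

Things in the scene. Friction and masses are not known exactly. Their poses are not given: they have to be found in the camera images.
- dispenser_balls: White sheet-steel dispenser 320 x 90 mm (with pedal) holding the two balls, fixed to the table. Origin: on the table under its middle; x runs downhill along its chute from pedal end to tray end, away from the robot (turned up to 20 deg), y left, z up. Highest fixed parts near the pedal: lever bracket (x -34, y 33, 106 mm high) and upper chute end (x -97, 87 mm). A lever along its left rocks on the bracket.
- dispenser_rollers: The other dispenser, of the same build and sizes (lever, pedal, gate, chute and tray all alike), but holding the two rollers. Same origin and axes. Which of the two stands on the left varies.
- gate_balls (a point): Foot of the ball dispenser's gate, a steel plate 36 mm wide and 40 mm high on the far end of the lever, at dispenser x 50, y -12 when shut. It blocks an open chute, 40 mm wide inside with 24 mm side walls, that slopes 11 degrees down from x -97 to x 65 mm. It rises about 45 mm when the pedal is pressed to the stop; axes as the lever's.
- tray_balls (a point): Middle of the floor of the ball dispenser's open tray, 10 mm above the table, at dispenser x 117, y -4; inside 97 mm long (x) and 66 mm wide (y), rim 46 mm above the table. A ball lying in it has its centre 25 mm above the table.
- lever_balls (a joint): Rocking lever of the ball dispenser, rad: 0 at rest (gate shut, pedal up), grows as the pedal is pressed, stop at 0.45 (pedal 43 mm lower). A ball passes under the gate from about 0.3. A spring returns it; on the pedal it takes about 3.5 N to start and 7.5 N at the stop.
- lever_rollers (a joint): Rocking lever of the roller dispenser; values as for the other lever.
- pedal_balls (a point): Flat steel pedal 36 x 36 x 6 mm on the near end of the ball dispenser's lever; origin at the middle of its top face, at dispenser x -126, y 33, 123 mm above the table at rest, 80 mm at the stop. It moves almost straight down; at rest the face leans 11 degrees down towards the tray, at the stop 14 degrees the other way. 
- pedal_rollers (a point): The same pedal on the roller dispenser's lever.
- ball1: Bare steel ball, 30 mm across, 0.11 kg, the one against the gate in the chute at the start. Origin at its centre.
- ball2: Bare steel ball, 30 mm across, 0.11 kg, the one behind it in the chute at the start. Origin at its centre.
- roller1: Bare steel cylinder roller, 30 mm across and 34 mm long, lying across the chute, the one against the gate. Origin at its centre.
- roller2: Bare steel cylinder roller, 30 mm across and 34 mm long, lying across the chute, the one behind it. Origin at its centre.
- bearing: Loose steel bearing ring, 52 mm across, 16 mm high, lying between the dispensers; origin under its centre.
- oil_bottle: Grey bottle, 48 mm across, 100 mm tall, standing; origin under its centre.
- grease_jar: White jar, 68 mm across, 75 mm tall, standing; origin under its centre.
- wrench: Steel open wrench, about 180 mm long, lying outside the dispensers; origin under its middle, x axis along it.
- small_carton: Cardboard carton 70 x 50 x 50 mm standing left of the dispensers; origin under its centre.
- cone_hub: Dark steel hub with a 60 mm flange and a stub, 45 mm high; origin under its centre.
- shaft_pin: Upright steel pin, 22 mm across, 60 mm tall, standing between the dispensers; origin under its centre.

How it is judged:
By the outcome, as a careful person would: the job done as asked, in the order asked, and still so for the second after the job is handed in, with the robot touching nothing.
It also fails if it takes over 32 s, if anything falls off the work surface, if the arm or the gripper's body presses on something with over 40 N, if the wrist force passes 120 N, or if a joint passes its speed limit or range.

## Working session

There is one attempt and no reset: what is moved stays moved. The work goes in short steps, Python scripts to look and compute and a tool call to move; the robot and the scene stay as the last step left them, time stands still between calls to the robot, and variables do not carry over. Pictures are saved under pics/ and viewed, at most 10 in all, crops included, and the job is handed in when it is done.

Besides the shell and the picture viewer there is one more tool, called after ">>>" as a command line: name --argument value ..., lists and objects as JSON in quotes. send_rows: Moves the arm, as the interface text tells. Its arguments: {"type":"object","properties":{"commands":{"type":"array"},"force":{"type":"number"}},"required":["commands"]}

```bash
mkdir -p pics
cat > h.py <<'E'
import numpy as np, cv2
from station import robot
def K(p):
    f=p["frame"].shape[0]/2/np.tan(np.radians(p["fov_y"])/2)
    return np.array([[f,0,p["cx"]],[0,f,p["cy"]],[0,0,1.]])
def proj(p,X): return cv2.projectPoints(np.array(X,float).reshape(-1,3),np.array(p["rvec"],float),np.array(p["tvec"],float),K(p),None)[0].reshape(-1,2)
def ray(p,uv):
    R=cv2.Rodrigues(np.array(p["rvec"],float))[0];t=np.array(p["tvec"],float).ravel()
    d=R.T@np.linalg.inv(K(p))@np.array([uv[0],uv[1],1.]);return -R.T@t,d/np.linalg.norm(d)
def atz(p,uv,z):
    c,d=ray(p,uv);return c+d*(z-c[2])/d[2]
def tri(rs):
    A=sum(np.eye(3)-np.outer(d,d) for c,d in rs);b=sum((np.eye(3)-np.outer(d,d))@c for c,d in rs);return np.linalg.solve(A,b)
E
python3 - <<'E'
from h import *
o=robot.get_obs();print(o)
P={}
for n in("top","side"):
    p=robot.grab_frame(n);P[n]=p;cv2.imwrite(f"pics/{n}0.png",p["frame"])
    for q in("dispenser_balls","dispenser_rollers","pedal_balls","pedal_rollers","ball1","roller1","tray_balls","gate_balls"):
        for r in robot.cut_out(q,p)[:3]:
            ys,xs=np.nonzero(r["region"]);print(n,q,round(r["conf"],2),xs.mean().round(1),ys.mean().round(1),len(xs),np.round(np.array(r["bbox"])*[512,384,512,384]))
E
```

```text
{'t': 0.0, 'joint_positions': array([-1.34732276e+00,  1.81506335e-01,  1.60800332e+00,  6.17509959e-06,
        1.35378298e+00, -2.06266756e-01]), 'qvel': array([-1.03809217e-03,  5.89058256e-04, -4.99412235e-04,  5.98392926e-05,
        1.37007186e-03,  2.05954462e-04]), 'joint_efforts': array([ 2.00165632e-03, -4.44864178e+01, -3.51335871e+01, -1.89636671e-04,
        9.02769214e-03,  4.94787443e-06]), 'eef_pos': array([ 0.2394774 , -0.52216177,  0.23040592]), 'ee_rot': array([-8.49983155e-04,  9.77003876e-01,  2.13219848e-01, -4.29825332e-06]), 'force': array([0.30447319, 0.48579791, 1.01967665]), 'torque': array([-0.00654688,  0.01740414, -0.00347731]), 'grip_force': 0.0, 'grip_width': 1.0010283291859294}
top dispenser_balls 0.56 302.6 191.2 2836 [280. 139.  42. 105.]
top dispenser_balls 0.45 392.7 183.4 377 [382. 157.  24.  56.]
top dispenser_rollers 0.74 172.3 185.4 3111 [134. 133.  69.  97.]
top dispenser_rollers 0.58 300.8 210.4 467 [289. 173.  25.  73.]
top pedal_balls 0.96 301.9 209.8 493 [294. 172.  23.  77.]
top pedal_balls 0.15 392.5 181.1 370 [379. 158.  24.  51.]
top 
[... 356 characters left out ...]
lls 0.94 278.5 179.6 2054 [236. 164.  86.  36.]
side dispenser_balls 0.4 227.6 198.9 88 [227. 193.   5.  14.]
side dispenser_balls 0.24 294.0 172.1 197 [268. 164.  57.  11.]
side dispenser_rollers 0.62 229.8 256.9 2770 [183. 225.  91.  64.]
side pedal_balls 0.8 293.4 171.8 219 [267. 166.  58.  10.]
side pedal_rollers 0.74 238.9 253.9 369 [210. 232.  60.  37.]
side ball1 0.74 293.6 143.5 157 [275. 137.  36.  13.]
side roller1 0.63 272.0 213.5 156 [265. 208.  14.  10.]
side roller1 0.6 233.4 245.3 102 [227. 237.  13.  14.]
side roller1 0.54 227.6 199.0 85 [227. 195.   7.  15.]
side tray_balls 0.97 278.3 179.5 2090 [235. 166.  86.  31.]
side gate_balls 0.81 293.4 171.9 220 [262. 162.  62.  11.]
```

Run:
```python
import cv2
a=cv2.imread("pics/top0.png")[110:280,100:360];b=cv2.imread("pics/side0.png")[120:310,160:350]
cv2.imwrite("pics/topc.png",cv2.resize(a,None,fx=3,fy=3,interpolation=2));cv2.imwrite("pics/sidec.png",cv2.resize(b,None,fx=3,fy=3,interpolation=2))
```

```text
(no output)
```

View pics/topc.png

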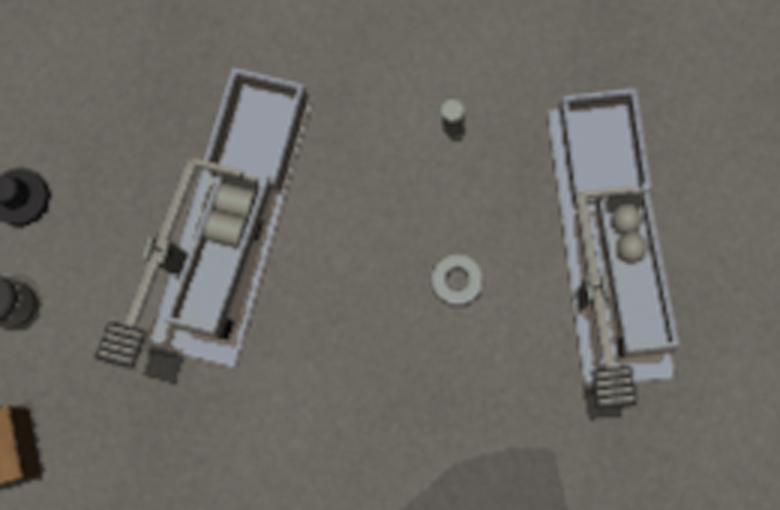

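View pics/sidec.png

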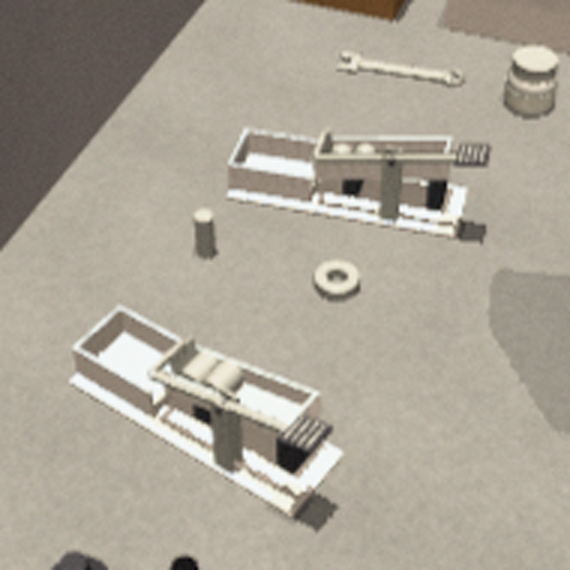

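The ball dispenser is the right-hand one. In the top view its pedal is at about (304.7, 238.7), and in the side view at about (318, 171.3). The rollers are in the left-hand dispenser.

Run:
```python
from h import *
T=robot.grab_frame("top");S=robot.grab_frame("side")
t=lambda x,y:(x/3+100-.33,y/3+110-.33); s=lambda x,y:(x/3+160-.33,y/3+120-.33)
ped=tri([ray(T,t(614,386)),ray(S,s(474,154))]);print("pedal",ped)
print("pedal top@.123",atz(T,t(614,386),.123),"side",atz(S,s(474,154),.123))
a,b=atz(T,t(564,97),.046),atz(T,t(635,91),.046);c=atz(T,t(650,190),.046)
print("rim far L,R, near R",a,b,c)
fl=atz(T,t(600,145),.01);print("tray",fl)
u=atz(T,t(625,350),.087);print("upper end",u)
d=fl-ped;
# dispenser pose fit: pts in dispenser frame
L=np.array([[-126,33],[117,-4],[165.5+2,29+2],[167.5,-37-2],[-97,0-4]])/1e3
W=np.array([ped,fl,a,b,u])[:,:2]
Lm,Wm=L.mean(0),W.mean(0);H=(L-Lm).T@(W-Wm);th=np.arctan2(H[0,1]-H[1,0],H[0,0]+H[1,1])
R=np.array([[np.cos(th),-np.sin(th)],[np.sin(th),np.cos(th)]]);o=Wm-R@Lm
print("yaw",np.degrees(th),"origin",o,"res mm",(W-(L@R.T+o))*1e3)
pw=R@L[0]+o;print("pedal fit",pw)
```

```text
pedal [ 0.47250023 -0.14249366  0.12544131]
pedal top@.123 [ 0.4731391  -0.14275664  0.123     ] side [ 0.47251948 -0.14559183  0.123     ]
rim far L,R, near R [ 0.76605328 -0.11322205  0.046     ] [ 0.77170911 -0.18493279  0.046     ] [ 0.66912302 -0.19585265  0.046     ]
tray [ 0.72590429 -0.15269461  0.01      ]
upper end [ 0.50781087 -0.15910481  0.087     ]
yaw 4.398167734821109 origin [ 0.60339117 -0.15739184] res mm [[-2.73130014 -8.3420595 ]
 [ 5.55091877 -0.28694369]
 [-1.96733206  0.41598866]
 [-1.67959777 -1.50089053]
 [ 0.82731121  9.71390506]]
pedal fit [ 0.47523153 -0.1341516 ]
```

>>> send_rows --commands '[{"xyz":[0.735,-0.497,0.06],"turn":0.054,"fingers":0},{"xyz":[0.735,-0.497,0.06],"turn":0.054,"fingers":0},{"xyz":[0.735,-0.497,0.06],"turn":0.054,"fingers":0},{"xyz":[0.735,-0.497,0.06],"turn":0.054,"fingers":0},{"xyz":[0.735,-0.497,0.06],"turn":0.054,"fingers":0},{"xyz":[0.735,-0.497,0.06],"turn":0.054,"fingers":0},{"xyz":[0.735,-0.497,0.06],"turn":0.054,"fingers":0},{"xyz":[0.735,-0.497,0.06],"turn":0.054,"fingers":0}]'

```text
t: 1.8
eef_pos: [0.4475, -0.1805, 0.2046]
ee_rot: [0.0, 0.999, 0.045, 0.0]
force: [2.0, -0.9, 0.9]
grip_width: 0.001
grip_force: 0.0
```

Run:
```python
from h import *
W=robot.grab_frame("wrist");o=robot.get_obs();print(o["eef_pos"],o["ee_rot"],o["force"])
cv2.imwrite("pics/w1.png",W["frame"]);print(proj(W,[[.4725,-.143,.124],o["eef_pos"]]))
```

```text
[ 0.45000994 -0.17383866  0.2039941 ] [-0.00202285  0.99886787  0.04751292  0.0011844 ] [-0.56899783  5.38180747 -0.65409839]
[[208.38728537 164.81808894]
 [241.69546074 240.5743616 ]]
```

View pics/w1.png

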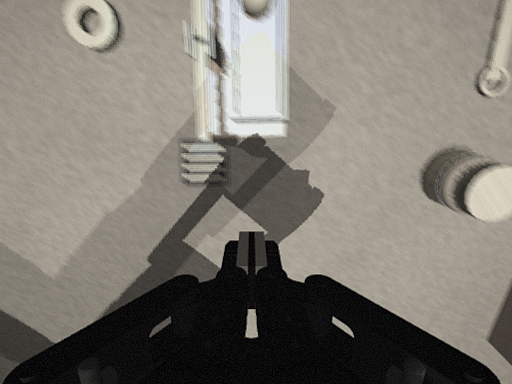

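The pedal shows at about (204, 163), against a predicted (208, 165), so the measurement agrees to about 2 mm. The axes are aligned and the fingers are closed.

>>> send_rows --commands '[{"xyz":[0.048,-0.06,0.05],"turn":0,"fingers":0},{"xyz":[0.048,-0.06,0.1],"turn":0,"fingers":0},{"xyz":[0.048,-0.06,0.12],"turn":0,"fingers":0},{"xyz":[0.048,-0.06,0.12],"turn":0,"fingers":0},{"xyz":[0.048,-0.06,0.12],"turn":0,"fingers":0}]'

```text
t: 2.35
eef_pos: [0.468, -0.1512, 0.1451]
ee_rot: [0.0, 0.999, 0.045, 0.0]
force: [1.0, -0.4, -0.4]
grip_width: 0.002
grip_force: 0.0
```

Run:
```python
from h import *
W=robot.grab_frame("wrist");S=robot.grab_frame("side");o=robot.get_obs();print(o["eef_pos"],o["ee_rot"],o["force"])
cv2.imwrite("pics/w2.png",np.hstack([cv2.resize(W["frame"][100:300,130:330],(400,400)),cv2.resize(S["frame"][120:220,240:340],(400,400))]))
```

```text
[ 0.46841889 -0.15153024  0.14572181] [6.59852231e-04 9.99008353e-01 4.45082598e-02 9.43543379e-04] [ 0.10505573 -0.4795457   0.29274219]
```

View pics/w2.png

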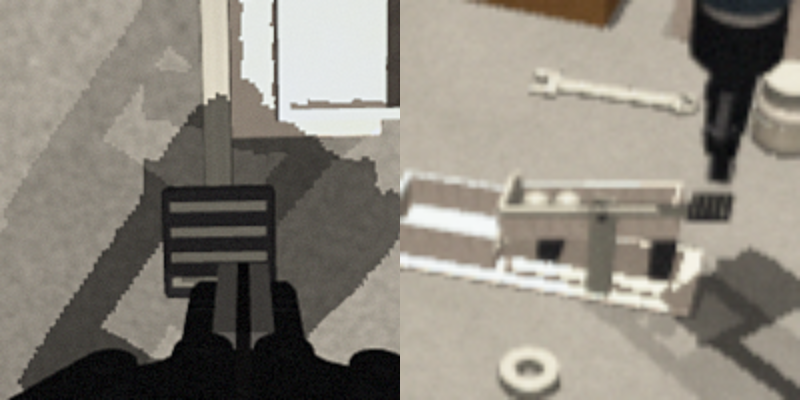

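>>> send_rows --commands '[{"xyz":[0.007,-0.017,0.0],"turn":0,"fingers":0},{"xyz":[0.007,-0.017,0.02],"turn":0,"fingers":0},{"xyz":[0.007,-0.017,0.04],"turn":0,"fingers":0},{"xyz":[0.007,-0.017,0.06],"turn":0,"fingers":0},{"xyz":[0.007,-0.017,0.08],"turn":0,"fingers":0},{"xyz":[0.007,-0.017,0.1],"turn":0,"fingers":0},{"xyz":[0.007,-0.017,0.118],"turn":0,"fingers":0},{"xyz":[0.007,-0.017,0.118],"turn":0,"fingers":0}]'

```text
t: 3.25
eef_pos: [0.4704, -0.1414, 0.0842]
ee_rot: [-0.0, 0.999, 0.045, -0.0]
force: [-2.5, 0.9, 7.0]
grip_width: 0.004
grip_force: 3.8
```

Run:
```python
from h import *
T=robot.grab_frame("top");S=robot.grab_frame("side");o=robot.get_obs();print(o["t"],o["eef_pos"],o["ee_rot"],o["force"])
cv2.imwrite("pics/w3.png",np.hstack([cv2.resize(T["frame"][130:250,250:370],(400,400)),cv2.resize(S["frame"][120:220,230:330],(400,400))]))
```

```text
3.35 [ 0.47029845 -0.14143777  0.08472568] [-2.57571344e-04  9.98976185e-01  4.52359920e-02 -4.69375641e-04] [-3.35808308  0.86447307  6.89603873]
```

View pics/w3.png

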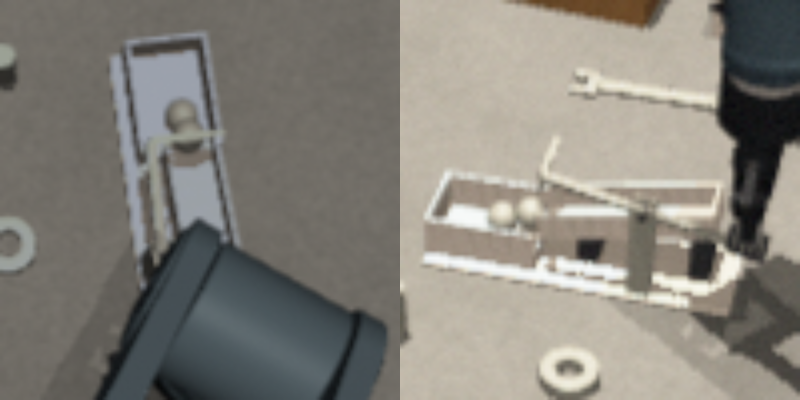

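The gate is up and the balls are rolling, the first into the tray and the second under the gate. I'll hold the pedal down.

>>> send_rows --commands '[{"xyz":[0,0,0],"turn":0,"fingers":0},{"xyz":[0,0,0],"turn":0,"fingers":0},{"xyz":[0,0,0],"turn":0,"fingers":0},{"xyz":[0,0,0],"turn":0,"fingers":0},{"xyz":[0,0,0],"turn":0,"fingers":0},{"xyz":[0,0,0],"turn":0,"fingers":0},{"xyz":[0,0,0],"turn":0,"fingers":0},{"xyz":[0,0,0],"turn":0,"fingers":0}]'

```text
t: 4.15
eef_pos: [0.4703, -0.1415, 0.085]
ee_rot: [-0.0, 0.999, 0.045, -0.0]
force: [-3.4, -0.0, 6.5]
grip_width: -0.001
grip_force: 3.8
```

>>> send_rows --commands '[{"xyz":[0,0,0],"turn":0,"fingers":0},{"xyz":[0,0,0],"turn":0,"fingers":0},{"xyz":[0,0,0],"turn":0,"fingers":0},{"xyz":[0,0,0],"turn":0,"fingers":0},{"xyz":[0,0,0],"turn":0,"fingers":0},{"xyz":[0,0,0],"turn":0,"fingers":0},{"xyz":[0,0,0],"turn":0,"fingers":0},{"xyz":[0,0,0],"turn":0,"fingers":0}]'

```text
t: 4.95
eef_pos: [0.4703, -0.1415, 0.085]
ee_rot: [-0.0, 0.999, 0.045, -0.0]
force: [-3.4, 1.0, 7.5]
grip_width: -0.004
grip_force: 3.8
```

Run:
```python
from h import *
T=robot.grab_frame("top");S=robot.grab_frame("side");o=robot.get_obs();print(o["t"],o["eef_pos"],o["ee_rot"],o["force"])
cv2.imwrite("pics/w4.png",np.hstack([cv2.resize(T["frame"][130:250,250:370],(400,400)),cv2.resize(S["frame"][120:220,230:330],(400,400))]))
```

```text
5.05 [ 0.47027526 -0.14142486  0.0849469 ] [-1.91414083e-04  9.98977053e-01  4.52176989e-02 -4.13465494e-04] [-3.12341639  0.02448998  7.29867752]
```

View pics/w4.png

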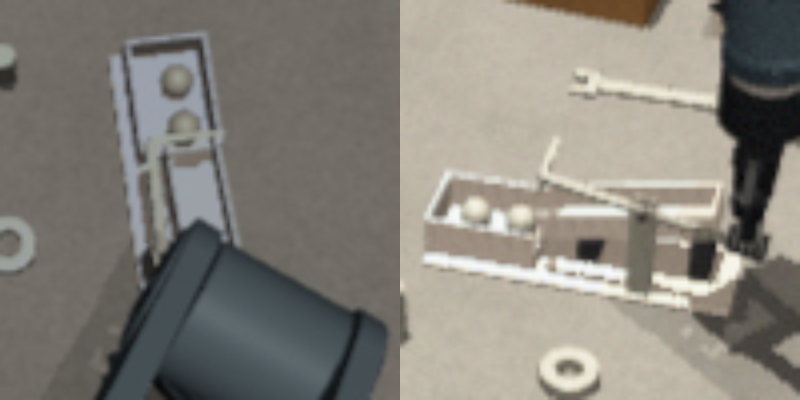

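Both balls seem to be in the tray, with the second near the chute end. I'll hold a little longer and check their positions and whether they have settled.

>>> send_rows --commands '[{"xyz":[0,0,0],"turn":0,"fingers":0},{"xyz":[0,0,0],"turn":0,"fingers":0},{"xyz":[0,0,0],"turn":0,"fingers":0},{"xyz":[0,0,0],"turn":0,"fingers":0},{"xyz":[0,0,0],"turn":0,"fingers":0},{"xyz":[0,0,0],"turn":0,"fingers":0},{"xyz":[0,0,0],"turn":0,"fingers":0},{"xyz":[0,0,0],"turn":0,"fingers":0}]'

```text
t: 5.85
eef_pos: [0.4703, -0.1415, 0.085]
ee_rot: [-0.0, 0.999, 0.045, -0.0]
force: [-3.2, 0.0, 6.9]
grip_width: -0.001
grip_force: 3.8
```

Run:
```python
from h import *
T=robot.grab_frame("top");S=robot.grab_frame("side");print(robot.get_obs()["t"])
c,s=np.cos(.09),np.sin(.09);ped=np.array([.4725,-.142]);R=np.array([[c,-s],[s,c]]);o=ped-R@[-.126,.033];print("origin",o)
for n,p in(("top",T),("side",S)):
    for r in robot.cut_out("ball1",p):
        ys,xs=np.nonzero(r["region"]);X=atz(p,(xs.mean(),ys.mean()),.025);print(n,r["conf"].__round__(2),xs.mean().round(1),ys.mean().round(1),len(xs),"disp mm",(R.T@(X[:2]-o)*1e3).round())
b=np.array(T["frame"][130:250,250:370]);cv2.imwrite("pics/w5.png",np.hstack([cv2.resize(b,(400,400)),cv2.resize(S["frame"][120:220,230:330],(400,400))]))
```

```text
5.95
origin [ 0.60095604 -0.16354174]
top 0.53 304.1 166.1 57 disp mm [95. -8.]
top 0.45 302.1 153.7 61 disp mm [134.  -7.]
side 0.43 248.6 173.2 32 disp mm [135. -10.]
side 0.35 338.4 147.5 286 disp mm [-173. -270.]
```

View pics/w5.png

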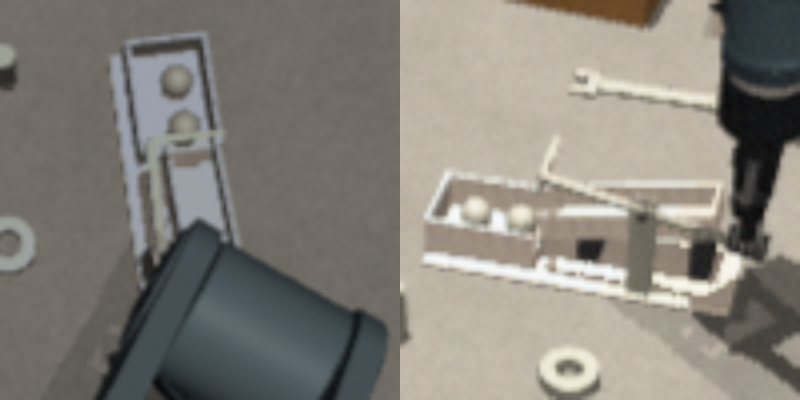

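Both balls are at rest in the tray, at dispenser x of about 93 and 134 mm, and the gate's path at x 50 is clear. Releasing gently.

>>> send_rows --commands '[{"xyz":[0,0,-0.015],"turn":0,"fingers":0},{"xyz":[0,0,-0.03],"turn":0,"fingers":0},{"xyz":[0,0,-0.045],"turn":0,"fingers":0},{"xyz":[0,0,-0.06],"turn":0,"fingers":0},{"xyz":[0,0,-0.075],"turn":0,"fingers":0},{"xyz":[0,0,-0.09],"turn":0,"fingers":0},{"xyz":[0,0,-0.11],"turn":0,"fingers":0},{"xyz":[0,0,-0.15],"turn":0,"fingers":0}]'

```text
t: 6.85
eef_pos: [0.4691, -0.1407, 0.1594]
ee_rot: [-0.001, 0.999, 0.045, -0.002]
force: [0.2, 0.5, -0.7]
grip_width: -0.002
grip_force: 0.0
```

>>> send_rows --commands '[{"xyz":[0,0,-0.08],"turn":0,"fingers":0},{"xyz":[0,0,-0.16],"turn":0,"fingers":0},{"xyz":[-0.1,0.1,-0.2],"turn":0,"fingers":0},{"xyz":[-0.2,0.2,-0.2],"turn":0,"fingers":0},{"xyz":[-0.2,0.25,-0.2],"turn":0,"fingers":0},{"xyz":[-0.2,0.25,-0.2],"turn":0,"fingers":0},{"xyz":[-0.2,0.25,-0.2],"turn":0,"fingers":0},{"xyz":[-0.2,0.25,-0.2],"turn":0,"fingers":0}]'

```text
t: 7.65
eef_pos: [0.3823, -0.2742, 0.26]
ee_rot: [-0.001, 0.999, 0.045, -0.0]
force: [-0.4, 0.2, -0.3]
grip_width: -0.001
grip_force: 0.0
```

Run:
```python
from h import *
T=robot.grab_frame("top");S=robot.grab_frame("side");o=robot.get_obs();print(o["t"],o["eef_pos"],o["force"])
cv2.imwrite("pics/w6.png",np.hstack([cv2.resize(T["frame"][120:250,120:350],(460,260)),cv2.resize(S["frame"][120:290,170:340],(340,340))[:260]]) if 0 else np.hstack([cv2.resize(T["frame"][130:250,250:370],(400,400)),cv2.resize(S["frame"][120:290,170:340],(400,400))]))
```

```text
7.75 [ 0.38273017 -0.27362288  0.25998415] [-0.85353341 -0.56364122  0.07207266]
```

View pics/w6.png

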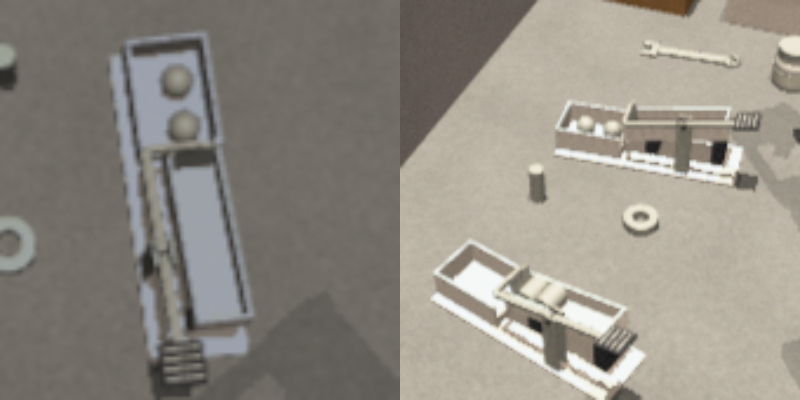

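The gate is shut with the pedal back up, both balls are in the tray, and the roller dispenser is untouched.

```bash
python3 -c "
from station import robot
print(robot.close_job())"
```

```text
the job is handed in; nothing more can be done
None
```

The job is handed in at about 7.8 s: both balls lie in the ball dispenser's tray, its gate is shut again, the roller dispenser stayed shut, and the arm is clear.

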